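# Set up a copper tube on the rotator and shift its gate lever to run

### The job

Set up the copper tube for brazing: lift it out of the storage rack, lay it gently on the rollers of the green tube rotator so that it rests centred across both pairs of rollers, and let go. Then move the rotator's black-balled gate lever from the red end of its zigzag slot, lane by lane, until it is fully home at the green end, and let go. Leave the other two tubes in the rack and the other things on the bench where they are.

Things in the scene. Friction and masses are not known exactly. Their poses are not given: they have to be found in the camera images.
- copper_tube: The tube to set up: copper-coloured, 28 mm outside diameter, 170 mm long, 0.17 to 0.35 kg. Origin at its centre, y along its length (x and z turn as it rolls). It starts in one of the three lanes of the rack.
- steel_tube: Bystander: bare steel tube of the same size in another lane of the rack.
- blue_tube: Bystander: blue painted tube of the same size in another lane of the rack.
- rack: Fixed grey rack, base 270 (x) x 150 (y) x 12 mm. Origin: centre of its underside. Lanes along its y at x = -80, 0, +80 mm, each with two black V cradles 18 mm wide at y = -55 and +55 mm, 63 mm high; between them all is free above the base. Tubes lie along y, centres 62 mm above the bench, 52 mm of air between tubes. It stands left or right of the robot.
- rotator: Fixed green tube rotator, bed 150 (x) x 350 (y) x 20 mm. Origin: centre of its underside. Four black rollers that do not turn, 36 mm diameter, 24 mm wide, axes along y, 70 mm above the bench, at x = +-22 and y = 30 and 140 mm; 86 mm between the pairs is free down to the bed. Gearbox 130 x 130 mm at x = 0, y = -100 mm, gate plate's top 115 mm above the bench.
- seat (a point): Where the centre of the copper tube comes to rest on the rollers: rotator frame x = 0, y = 85, z = 93 mm. The tube lies along the rotator's y.
- ball (a point): Centre of the lever's black ball knob, 30 mm diameter, on an 8 mm steel stem; 140 mm from the pivot, so about 185 mm above the bench. Ball minus pivot, in the rotator frame, with f = lever_fore and s = lever_side: 140 mm * (cos s sin f, sin s, cos s cos f).
- lever_pivot (a point): Fixed pivot of the lever, inside the gearbox: rotator frame x = 0, y = -100, z = 50 mm. Both hinges are stiff (about 1.5 N at the ball) and stay where they are left.
- red_end (a point): Red end of the slot, on the plate: the -x end of the first lane. The slot has solid walls, is 12 mm wide (stem has 2 mm play each side, some 4 mm at the ball), and has three lanes along the rotator's x, 18 mm apart: the first nearest the rollers (+y), then the middle, then the last.
- green_end (a point): Green end of the slot, on the plate: the +x end of the last lane (lever_fore +0.23, lever_side -0.29).
- lever_fore (a joint): Lean of the lever along the rotator's x (rad, positive towards +x, 0 upright). Lane ends are at -0.23 and +0.23, with stops at +-0.26. First and middle lanes join only at the +x end (+0.23), middle and last only at the -x end (-0.23). It starts in the first lane between -0.23 and 0.
- lever_side (a joint): Lean of the lever along the rotator's y (rad, positive towards +y, the roller side; 0 upright). First lane +0.29, middle lane 0, last lane -0.29.
- rubber_cap: Bystander: loose black rubber cap, 36 mm diameter, 26 mm high, on the bench beyond the work. Origin: centre of its underside.
- paste_tin: Bystander: loose open aluminium tin, 70 mm diameter, 60 mm high, on the bench beyond the work. Origin: centre of its underside.

How it is judged:
On the way, in this order (a step that is already met when the one before it is completed fails the run):
1. the copper tube lies on both pairs of rollers, released (x of copper_tube in the frame of seat between -0.006 and 0.006 m and y of copper_tube in the frame of seat between -0.02 and 0.02 m and z of copper_tube in the frame of seat between -0.006 and 0.006 m and angle between the y axis of copper_tube and the y axis of rotator, either way round below 0.12 rad and contact force between the fingers and copper_tube below 0.1 N), for 0.2 s.
2. the lever is in the middle lane, past its middle (value of joint lever_side between -0.12 and 0.12 rad and value of joint lever_fore below 0 rad).
3. the lever is fully home at the green end (value of joint lever_side below -0.2 rad and value of joint lever_fore above 0.18 rad), for 0.1 s.
At the end, for the whole second after the job is handed in: Copper tube released and still on both roller pairs: within 6 mm of the seat across and in height, 20 mm along, 0.12 rad. Lever still at the green end: lever_fore above 0.18, lever_side below -0.20. Other tubes, cap and tin within 30 mm of their starts (all of step 1 and all of step 3 and linear speed of copper_tube below 0.02 m/s and velocity of joint lever_fore between -0.05 and 0.05 rad/s and velocity of joint lever_side between -0.05 and 0.05 rad/s and distance of each of steel_tube, blue_tube, rubber_cap, paste_tin from where it was at the start of the episode below 0.03 m); the robot touches nothing.
It fails at once if the copper tube is dropped: it falls free by more than about 13 mm (linear speed of copper_tube above 0.5 m/s and contact force between the fingers and copper_tube below 0.1 N).
It fails at once if the copper tube is slammed onto the rotator (over 60 N) (contact force between copper_tube and rotator above 60 N).
It fails at once if another tube is moved over 30 mm (distance of any of steel_tube, blue_tube from where it was at the start of the episode above 0.03 m).
It fails at once if the rubber cap or the tin is moved over 30 mm (distance of any of rubber_cap, paste_tin from where it was at the start of the episode above 0.03 m).
It also fails if it takes over 56 s, if anything falls off the work surface, if the arm or the gripper's body presses on something with over 40 N, if the wrist force passes 120 N, or if a joint passes its speed limit or range.

### The arm

A 6-joint arm with a two-finger parallel gripper is mounted at the origin on the work surface. World frame = base frame: x ahead of the robot, y to its left, z up, the work surface at z = 0. Lengths are in m, angles in rad, forces in N, time in s.
With the tool pointing down it reaches from about 0.35 to 0.775 m from the base axis. Payload 5.5 kg.
Tool frame: the origin (TCP) lies at the very end of the fingers, on their centre line; the grasp point (between the pads) lies hold_point_z behind it (hold_point_z is the distance from the TCP to the grasp point, in m); x points along the fingers, y is the direction in which the jaws open and shut, and the axes are right-handed (so a half turn about x gives the same grasp; the last joint's range is limited). The gripper opens to 85 mm and grips with 20 to 120 N. Pads are 22 mm wide; open, the fingers measure 114 mm over their backs; the gripper's body (76 mm by 85 mm) begins 54 mm behind the grasp point. The pads swing forward as they close: fully open they stand 13 mm farther back than shut.
Start: joints at [-1.319, 0.313, 0.046, 1.304, 0, 1.431], TCP at [0.22, -0.531, 0.231] pointing down, gripper open.
Joint ranges: [-2.76, 2.76], [-0.86, 1.69], [-1.03, 1.26], [-2.2, 2.34], [-1.47, 1.5], [-3.14, 3.14]. Speed limits (rad/s): [2.57, 2.57, 3.14, 3.14, 3.14, 3.14].

### API

Orientations are given as a unit quaternion [w, x, y, z].
In Python, from workcell import * gives the robot as it stands. The module is installed in compiled form; this text tells all that it offers.
- The arm moves only by the tool step_arm, never from a script. Its argument "targets" is a list of rows, each a list of 3 entries, a list of its own where there are three numbers: the turn, a rotation vector about the tool's x, y, z in degrees, then the shift along the tool's x, y, z in cm, then the finger opening in cm, from 0 to 8.54. A call has exactly 10 rows; each row shifts and turns the commanded pose from where the row before left it, along the tool's axes as they then stand; what a row does not reach is not made up. A row lasts 1/10 s, in which the tool goes at most 50 mm and 8.59 degrees, less where a joint would pass 70% of its speed; a pose out of reach is approached as far as the arm can. A call with a gripper value outside its range is refused whole. The fingers move at their own pace and stop on an object; "force" is the grip in N (left out, the last holds). Time passes only in rows, so rows that do not move let the fingers close, or fill a call up. It gives the time, the measured TCP pose, the force and the opening at its end, in the units of the state.
- get_state(): the state, without advancing time (a new reading comes with each control period).
- read_camera(name): name is "scene" or "side" or "wrist"; returns the picture (384x512x3 uint8, red, green, blue); there is no depth.
- camera_model(name): a dict with "fx", "fy", "cx", "cy" (pixels), "xyz" and "rotation" of the camera in the world; the wrist camera has in their place "T_tool_cam" (4x4, takes a point from camera to tool coordinates, whose origin is the TCP and whose axes are the tool frame's). Camera axes: x right, y down, z forward; pixel columns grow to the right and rows downward; lengths in m; the calibration is good to about 2 mm. A picture is of the moment at which its call begins: read the wrist's pose just before it. camera_model takes no time and is no camera call.
- hand_in(): hands the job in, once; it reports no verdict.
Trained networks look in the newest picture that a camera, given by its name, has taken for a name from the list of things; names that differ only in an ending like _2 or _b are one class to them, and where a whole thing is asked for, a point or a joint stands for the part that bears it (a point fixed in the world has none). Each returns a list of dicts, best first, with "p" (0 to 1); they miss things now and then, are a little off and sometimes report something else, mostly with a low value. They report only what shows in the picture. A call takes as long as a camera call.
- find_in(camera, label): "extent" ([left, top, width, height] in pixels, round what is visible of it).
- silhouettes(camera, label): "mask" (384x512 bool, what is visible of it) and "extent" ([left, top, width, height] in pixels, round what is visible of it).
The state is a dict: "clock": time; "joint_pos": joint angles; "qvel": joint speeds; "tau": joint torques, N m; "tcp_pos": TCP position; "orientation": TCP orientation; "wrist_force": force on the tool from outside, world axes, zero at the start; "ft_torque": the same for the moment, N m; "finger_gap": finger opening in m.
Only numpy, scipy, OpenCV 4.12 (cv2) and the standard library are available. Lean on these libraries where they do the work, as an engineer would, in place of code of your own. Each camera call takes 0.05 s, during which the arm holds its last target.

## Working session

There is one attempt and no reset: what is moved stays moved. The work goes in short steps, Python scripts to look and compute and a tool call to move; the robot and the scene stay as the last step left them, time stands still between calls to the robot, and variables do not carry over. Pictures are saved under pics/ and viewed, and the job is handed in when it is done.

Besides the shell and the picture viewer there is one more tool, called by a JSON object that holds its "op" and its "data". step_arm: Moves the arm, as the interface text tells. Its arguments: {"type":"object","properties":{"targets":{"type":"array","items":{"type":"array"}},"force":{"type":"number"}},"required":["targets"]}

```bash
mkdir -p pics
python3 - <<'E'
from workcell import *
import cv2, numpy as np
print(get_state())
for n in ["scene","side","wrist"]:
    im=read_camera(n); cv2.imwrite(f"pics/{n}0.png",im[:,:,::-1])
    print(n,camera_model(n))
    for l in ["copper_tube","rack","rotator","ball"]:
        print(l,[(round(d['p'],2),[int(v) for v in d['extent']]) for d in find_in(n,l)[:3]])
E
```

```text
{'clock': 0.0, 'joint_pos': array([-1.31859118e+00,  3.13992432e-01,  4.49723846e-02,  1.30363618e+00,
        1.86331949e-05,  1.43119120e+00]), 'qvel': array([-0.00085346,  0.00050192, -0.00019482, -0.00027153, -0.00095969,
        0.00045721]), 'tau': array([-1.42264613e-03, -4.80631077e+01,  2.98532045e+01,  1.94825430e-02,
        6.05738205e-05,  9.94200178e-06]), 'tcp_pos': array([ 0.21943095, -0.5309112 ,  0.23041074]), 'orientation': array([-0.13698451, -0.69355044, -0.13829831,  0.69361129]), 'wrist_force': array([-0.31782242, -0.58713238, -0.48593527]), 'ft_torque': array([ 0.00310303,  0.00636601, -0.03959877]), 'finger_gap': 0.0854114498183788}
scene {'fx': 372.4311640784957, 'fy': 372.4311640784957, 'cx': 250.7384695671878, 'cy': 190.34316021759005, 'xyz': array([1.13630377, 0.06894027, 0.75265741]), 'rotation': array([-0.23488576,  0.60115395,  0.71598318, -0.26610278])}
copper_tube [(0.87, [315, 163, 66, 13])]
rack [(0.6, [316, 174, 76, 81])]
rotator [(0.97, [105, 133, 143, 87]), (0.44, [330, 215, 79, 12])]
ball [(0.57, [145, 131, 11, 39])]
side {'fx': 397.17889977189
[... 190 characters left out ...]
1, -0.44908349])}
copper_tube [(0.96, [286, 272, 18, 66]), (0.25, [268, 141, 67, 104])]
rack [(0.59, [192, 268, 129, 86])]
rotator [(0.82, [267, 141, 69, 105])]
ball [(0.66, [315, 140, 10, 17])]
wrist {'fx': 277.1407565032934, 'fy': 277.1407565032934, 'cx': 251.85847468761642, 'cy': 191.2360933204345, 'T_tool_cam': array([[-5.77531712e-05, -2.58529678e-01,  9.66003314e-01,
        -1.41787233e-01],
       [ 9.99999868e-01,  4.77502958e-04,  1.87578911e-04,
         6.69463123e-04],
       [-5.09764155e-04,  9.66003198e-01,  2.58529616e-01,
        -6.56756343e-02],
       [ 0.00000000e+00,  0.00000000e+00,  0.00000000e+00,
         1.00000000e+00]])}
copper_tube []
rack []
rotator []
ball []
```

View pictures.

View pics/scene0.png

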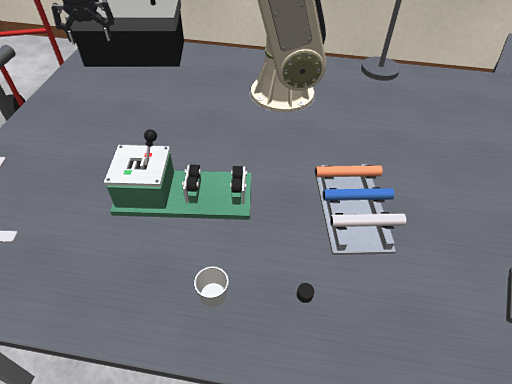

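View pics/side0.png

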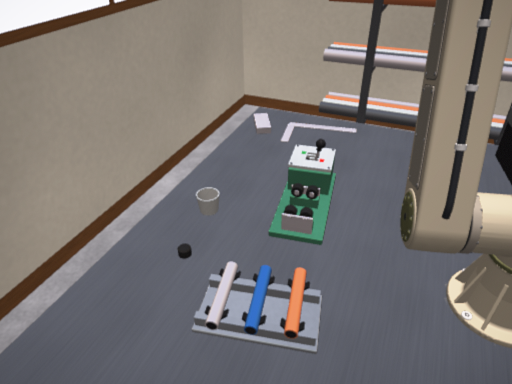

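View pics/wrist0.png

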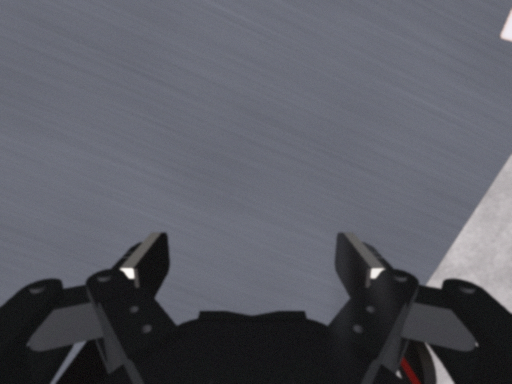

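```bash
ls; python3 -c "
import workcell
print([n for n in dir(workcell) if n[0]!='_']); print(getattr(workcell,'hold_point_z',None))"
```

```text
pics
['MotionError', 'camera_model', 'find_in', 'get_state', 'hand_in', 'hold_point_z', 'read_camera', 'silhouettes']
0.0187
```

```bash
cat > h.py <<'E'
import numpy as np, cv2
from scipy.spatial.transform import Rotation as R
from workcell import *
def quat(q): return R.from_quat([q[1],q[2],q[3],q[0]])
def cam(n,st=None):
    m=camera_model(n); K=np.array([[m['fx'],0,m['cx']],[0,m['fy'],m['cy']],[0,0,1]])
    if n=='wrist':
        st=st or get_state(); T=np.eye(4); T[:3,:3]=quat(st['orientation']).as_matrix(); T[:3,3]=st['tcp_pos']
        T=T@m['T_tool_cam']; return K,T[:3,:3],T[:3,3]
    q=np.array(m['rotation']); return K,quat(q).as_matrix(),np.array(m['xyz'])
def proj(c,P):
    K,Rm,t=c; p=(np.atleast_2d(P)-t)@Rm; u=p@K.T; return u[:,:2]/u[:,2:]
def ray(c,uv):
    K,Rm,t=c; d=np.linalg.inv(K)@np.array([uv[0],uv[1],1.]); return t,Rm@(d/np.linalg.norm(d))
def onplane(c,uv,z):
    t,d=ray(c,uv); return t+d*(z-t[2])/d[2]
def tri(cs,uvs):
    A=np.zeros((3,3));b=np.zeros(3)
    for c,u in zip(cs,uvs):
        t,d=ray(c,u);M=np.eye(3)-np.outer(d,d);A+=M;b+=M@t
    return np.linalg.solve(A,b)
E
python3 - <<'E'
from h import *
from scipy.optimize import minimize
S={}
for n in ['scene','side']:
    im=read_camera(n); S[n]={}
    for l in ['copper_tube','rack','rotator','ball']:
        r=silhouettes(n,l)
        if r: S[n][l]=r[0]['mask']; print(n,l,r[0]['p'],r[0]['extent'],np.argwhere(r[0]['mask']).mean(0)[::-1])
    np.savez(f'm_{n}.npz',im=im,**S[n])
cs={n:cam(n) for n in S}
print('tri copper',tri([cs[n] for n in S],[np.argwhere(S[n]['copper_tube']).mean(0)[::-1] for n in S]))
print('tri ball',tri([cs[n] for n in S],[np.argwhere(S[n]['ball']).mean(0)[::-1] for n in S]))
for n in S:
    im=np.load(f'm_{n}.npz')['im'][:,:,::-1]
    a=im[120:225,95:265] if n=='scene' else im[130:245,260:345]
    k=4 if n=='scene' else 5
    cv2.imwrite(f'pics/{n}_rot.png',cv2.resize(a,None,fx=k,fy=k,interpolation=cv2.INTER_CUBIC))
E
```

```text
scene copper_tube 0.7 [312.8, 164.4, 71.8, 13.8] [347.42127072 171.04696133]
scene rack 0.57 [312.9, 163.3, 82.1, 90.9] [354.32444827 218.91286902]
scene rotator 0.61 [105.8, 128.8, 145.0, 95.2] [172.72143443 185.71522325]
scene ball 0.72 [143.2, 130.1, 12.6, 37.0] [148.72834646 141.96062992]
side copper_tube 0.92 [285.6, 271.1, 21.2, 66.7] [295.22330097 303.38511327]
side rack 0.92 [190.4, 270.4, 130.4, 83.3] [262.75122378 313.60839161]
side rotator 0.63 [203.6, 261.3, 34.7, 69.4] [221.32107023 296.12040134]
side ball 0.41 [315.7, 139.6, 10.3, 22.3] [319.28148148 146.2       ]
tri copper [0.41416988 0.21767296 0.05627936]
tri ball [ 0.51272005 -0.27280339  0.16680303]
```

View pics/scene_rot.png

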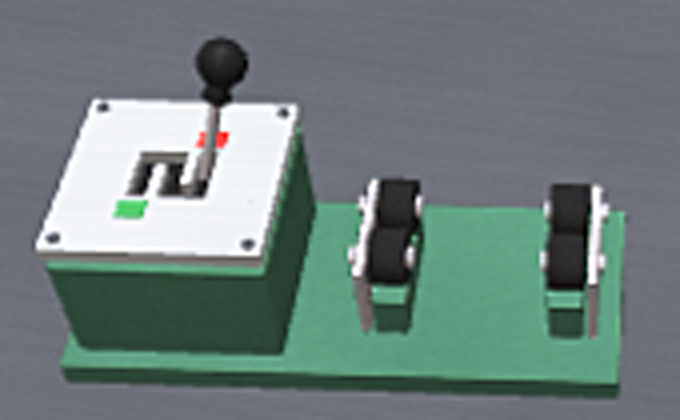

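View pics/side_rot.png

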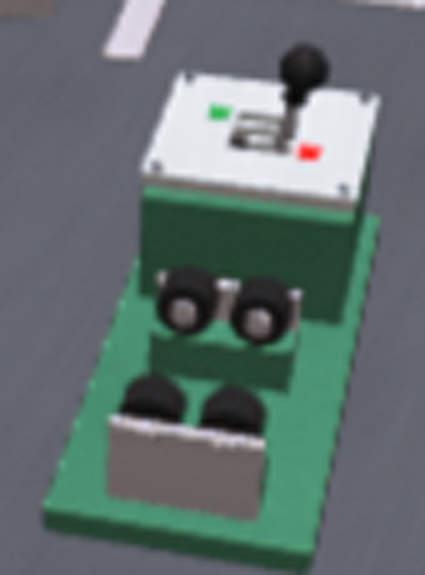

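```bash
cat > fit.py <<'E'
from h import *
from scipy.optimize import least_squares, minimize
cs={n:cam(n) for n in ['scene','side']}
F={'scene':{'off':(95,120),'k':4,'p':[((75,175,20),(619,384)),((75,175,0),(619,397)),((75,-175,20),(62,368)),((-75,175,20),(626,212)),
 ('p',-1,-1,(96,100)),('p',-1,1,(299,105)),('p',1,-1,(38,248)),('p',1,1,(266,258))]},
 'side':{'off':(260,130),'k':5,'p':[((75,175,20),(46,515)),((75,175,0),(46,528)),((-75,175,20),(312,557)),((-75,175,0),(312,570)),((-75,-175,20),(378,215)),
 ('p',1,-1,(181,74)),('p',-1,-1,(380,95)),('p',-1,1,(354,200)),('p',1,1,(142,173))]}}
def px(n,u): f=F[n]; return (np.array(u)+.5)/f['k']-.5+np.array(f['off'])
def W(v,P):
    x,y,a=v[:3]; c,s=np.cos(a),np.sin(a); P=np.array(P,float)
    return np.array([x+c*P[0]-s*P[1],y+s*P[0]+c*P[1],P[2]])
def res(v,fixz=None):
    r=[]
    for n in F:
        for e in F[n]['p']:
            P=np.array(e[0])/1000 if e[0]!='p' else np.array([e[1]*v[3],-.1+e[2]*v[3],.115])
            r.append(proj(cs[n],W(v,P))[0]-px(n,e[-1])-v[4:6]*(n=='side')-v[6:8]*(n=='scene'))
    return np.concatenate(r+[np.array(v[4:8])*.5])
s=least_squares(res,[.5,-.2,0,.067,0,0,0,0],loss='soft_l1',x_scale=[.1,.1,.1,.01,1,1,1,1])
print('rot',s.x,'res',np.round(res(s.x),1))
b=tri([cs[n] for n in cs],[px('scene',(221,63)),px('side',(304,67))]); print('ball',b)
v=s.x; d=np.array(b)-W(v,(0,-.1,.05)); c,sn=np.cos(v[2]),np.sin(v[2]); d=np.array([c*d[0]+sn*d[1],-sn*d[0]+c*d[1],d[2]])
print('len',np.linalg.norm(d),'side',np.arcsin(d[1]/.14),'fore',np.arctan2(d[0],d[2]))
print('seat',W(v,(0,.085,.093)))
# tube
M={n:None for n in cs}
for n in cs:
    z=np.load(f'm_{n}.npz'); im=z['im']; hsv=cv2.cvtColor(im,cv2.COLOR_RGB2HSV)
    m=(hsv[...,0]<15)&(hsv[...,1]>120)&(hsv[...,2]>60); box=cv2.dilate(z['copper_tube'].astype(np.uint8),np.ones((15,15)))>0
    M[n]=(m&box); print(n,M[n].sum(),z['copper_tube'].sum())
t=np.linspace(0,2*np.pi,40)
def hull(c,v):
    x,y,z,a=v; dr=np.array([-np.sin(a),np.cos(a),0]); e=np.array([np.cos(a),np.sin(a),0]); C=.014*(np.outer(np.cos(t),e)+np.outer(np.sin(t),[0,0,1]))
    P=np.concatenate([np.array([x,y,z])+s*.085*dr+C for s in(-1,1)]); return cv2.convexHull(proj(c,P).astype(np.float32))
def mom(m): 
    mm=cv2.moments(m.astype(np.uint8)) if m.dtype==bool else cv2.moments(m)
    A=mm['m00']; return np.array([mm['m10']/A,mm['m01']/A,mm['mu20']/A,mm['mu11']/A,mm['mu02']/A])
def cost(v):
    r=0
    for n in cs:
        k=8; h=(hull(cs[n],v)+.5)*k; im=np.zeros((384*2,512*2),np.uint8)
        a=mom(hull(cs[n],v)); b=mom(M[n]); r=r+np.sum((a[:2]-b[:2])**2)*4
        A=.5*np.arctan2(2*a[3],a[2]-a[4]);B=.5*np.arctan2(2*b[3],b[2]-b[4]); r+=(30*np.sin(A-B))**2
    return r
o=minimize(cost,[.414,.218,.06,0],method='Nelder-Mead',options=dict(xatol=1e-5,fatol=1e-6,maxiter=4000))
print('tube',o.x,o.fun)
o2=minimize(lambda v:cost([v[0],v[1],.062,v[2]]),[.414,.218,0],method='Nelder-Mead',options=dict(xatol=1e-5,fatol=1e-6,maxiter=4000))
print('tube z=.062',o2.x,o2.fun)
E
python3 fit.py
```

```text
rot [ 0.52224862 -0.20120044  0.14476206  0.06514705  0.12872462 -0.1327616
 -0.25464645 -1.05217451] res [ 0.6 -0.7  0.4  0.9 -0.5 -0.7  0.2 -0.7 -0.   0.2  0.2  0.4 -0.1  0.6
 -1.  -0.4 -0.5 -1.6 -0.5  1.3  0.6 -0.8 -0.   2.1  0.5 -0.1 -0.3 -0.2
 -0.2  0.2  0.6 -0.  -0.2 -0.1  0.1 -0.1 -0.1 -0.5]
ball [ 0.50827163 -0.26780622  0.18230937]
len 0.13913623119029184 side 0.2608567632754058 fore -0.17533498212374748
seat [ 0.50998678 -0.11708952  0.093     ]
scene 647 724
side 833 927
tube [0.41755112 0.21465852 0.0659778  0.20449269] 8.610835927607859
tube z=.062 [0.41710915 0.21342868 0.19495669] 17.43191523438494
```

```bash
cat > plan.py <<'E'
from h import *
def downR(a):
    # tool x down, tool y along (cos a, sin a,0)
    x=np.array([0,0,-1.]);y=np.array([np.cos(a),np.sin(a),0]);return R.from_matrix(np.stack([x,y,np.cross(x,y)],1))
def rows(p0,R0,p1,R1,n,arc=False,g=None,dec=2):
    """print n rows from pose0 to pose1; returns end pose after rounding"""
    p=np.array(p0,float);Rc=R0
    r0,r1=np.hypot(*p0[:2]),np.hypot(*p1[:2]);a0,a1=np.arctan2(p0[1],p0[0]),np.arctan2(p1[1],p1[0])
    out=[]
    for i in range(1,n+1):
        s=i/n
        w=np.array(p0)+(np.array(p1)-p0)*s
        if arc: r=r0+(r1-r0)*s;a=a0+(a1-a0)*s; w[:2]=r*np.cos(a),r*np.sin(a)
        tot=(R0.inv()*R1).as_rotvec(); tgt=R0*R.from_rotvec(tot*s)
        d=np.round(Rc.inv().apply(w-p)*100,dec); tr=np.round(np.degrees((Rc.inv()*tgt).as_rotvec()),1)
        d=d+0.;tr=tr+0.
        p=p+Rc.apply(d/100); Rc=Rc*R.from_rotvec(np.radians(tr))
        out.append([tr.tolist(),d.tolist()]+([g] if g is not None else []))
    return out,p,Rc
def show(o):
    print('[' + ',\n'.join(str(r).replace(' ','') for r in o)+']')
def cur():
    s=get_state(); return s['tcp_pos'],quat(s['orientation'])
E
python3 - <<'E'
from plan import *
p,Rq=cur(); print(Rq.as_matrix().round(3), p)
m=Rq.as_matrix(); a=np.arctan2(m[1,1],m[0,1]); print('tooly yaw',a)
for t in (0.2,0.2+np.pi,.2-np.pi): print(t, 'delta',t-a, )
o,pe,Re=rows(p,Rq,[.40,.20,.24],downR(0.2+0),20,arc=True,g=8.5); show(o); print(pe)
E
```

```text
[[ 0.     0.382 -0.924]
 [-0.    -0.924 -0.382]
 [-1.     0.     0.   ]] [ 0.21955442 -0.5314828   0.2313224 ]
tooly yaw -1.1790447942031632
0.2 delta 1.3790447942031632
3.3415926535897933 delta 4.520637447792956
-2.941592653589793 delta -1.7625478593866297
[[[-4.0,0.0,0.0],[-0.04,-0.83,-4.67],8.5],
[[-3.9,0.0,0.0],[-0.05,-0.89,-4.6],8.5],
[[-4.0,0.0,0.0],[-0.04,-0.94,-4.53],8.5],
[[-3.9,0.0,0.0],[-0.04,-1.0,-4.48],8.5],
[[-4.0,0.0,0.0],[-0.05,-1.06,-4.4],8.5],
[[-3.9,0.0,0.0],[-0.04,-1.1,-4.34],8.5],
[[-4.0,0.0,0.0],[-0.05,-1.16,-4.28],8.5],
[[-3.9,0.0,0.0],[-0.04,-1.21,-4.2],8.5],
[[-4.0,0.0,0.0],[-0.04,-1.25,-4.14],8.5],
[[-3.9,0.0,0.0],[-0.05,-1.3,-4.07],8.5],
[[-4.0,0.0,0.0],[-0.04,-1.35,-4.0],8.5],
[[-3.9,0.0,0.0],[-0.04,-1.39,-3.93],8.5],
[[-4.0,0.0,0.0],[-0.05,-1.43,-3.86],8.5],
[[-3.9,0.0,0.0],[-0.04,-1.47,-3.78],8.5],
[[-4.0,0.0,0.0],[-0.05,-1.5,-3.72],8.5],
[[-3.9,0.0,0.0],[-0.04,-1.55,-3.65],8.5],
[[-4.0,0.0,0.0],[-0.04,-1.58,-3.57],8.5],
[[-3.9,0.0,0.0],[-0.05,-1.61,-3.51],8.5],
[[-4.0,0.0,0.0],[-0.04,-1.64,-3.43],8.5],
[[-3.9,0.0,0.0],[-0.05,-1.68,-3.36],8.5]]
[0.39995386 0.20001479 0.24004923]
```

{"op": "step_arm", "data": {"targets": [[[-4, 0, 0], [-0.1, -0.8, -4.7], 8.5], [[-4, 0, 0], [-0.1, -0.9, -4.6], 8.5], [[-4, 0, 0], [-0.1, -0.9, -4.5], 8.5], [[-4, 0, 0], [-0.1, -1.0, -4.5], 8.5], [[-4, 0, 0], [-0.1, -1.1, -4.4], 8.5], [[-4, 0, 0], [-0.1, -1.1, -4.3], 8.5], [[-4, 0, 0], [-0.1, -1.2, -4.2], 8.5], [[-4, 0, 0], [-0.1, -1.2, -4.2], 8.5], [[0, 0, 0], [0, 0, 0], 8.5], [[0, 0, 0], [0, 0, 0], 8.5]]}}

```text
clock: 2.25
tcp_pos: [0.4529, -0.2607, 0.2395]
orientation: [-0.324, -0.628, -0.324, 0.628]
wrist_force: [-0.2, 0.4, 0.4]
finger_gap: 0.0848
```

Run:
```python
from h import *
st=get_state(); im=read_camera('wrist'); cv2.imwrite('pics/w1.png',im[:,:,::-1]); print(st['clock'],st['tcp_pos'],st['qvel'].round(3))
np.savez('w1.npz',im=im,p=st['tcp_pos'],q=st['orientation'])
for l in ['rotator','ball','copper_tube']: print(l,[(round(d['p'],2),[int(v) for v in d['extent']]) for d in find_in('wrist',l)[:2]])
```

```text
2.25 [ 0.45293449 -0.2606545   0.23953654] [-0.04   0.011  0.008 -0.004 -0.004 -0.001]
rotator [(0.61, [125, 0, 310, 245])]
ball [(0.79, [297, 150, 38, 39]), (0.48, [125, 0, 312, 251])]
copper_tube []
```

View pics/w1.png

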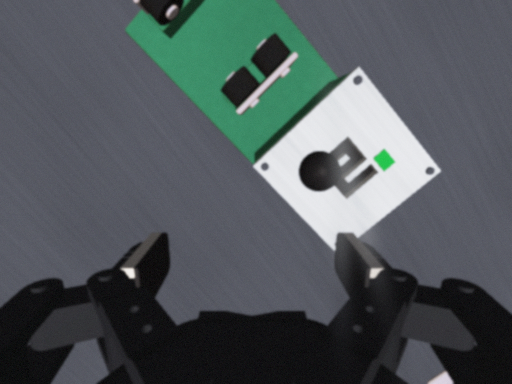

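Run:
```python
import cv2
im=cv2.imread('pics/w1.png'); cv2.imwrite('pics/w1a.png',cv2.resize(im[0:260,110:450],None,fx=2.3,fy=2.3,interpolation=cv2.INTER_CUBIC))
```

```text
(no output)
```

View pics/w1a.png

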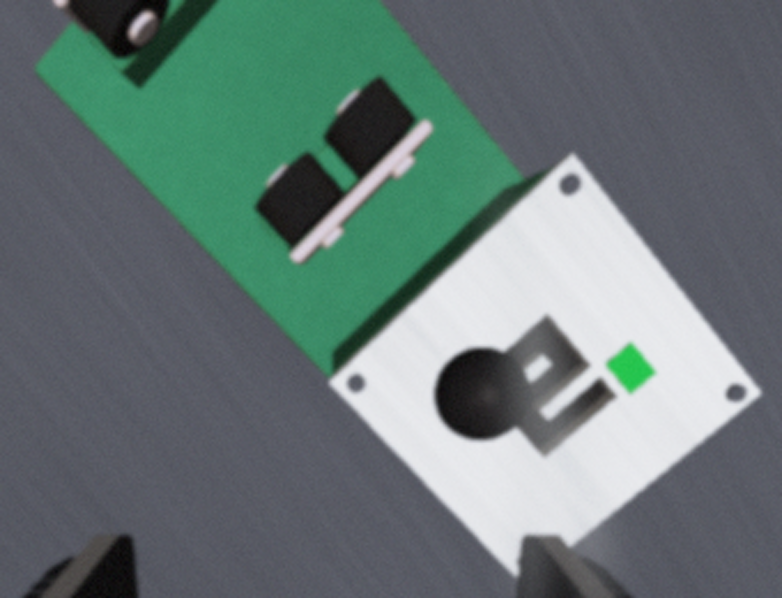

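```bash
cat > fit2.py <<'E'
exec(open('fit.py').read().split("s=least_squares")[0])
z=np.load('w1.npz'); cs['wrist']=cam('wrist',dict(tcp_pos=z['p'],orientation=z['q']))
F['wrist']={'off':(110,0),'k':2.3,'p':[((-75,175,20),(37,68)),('p',-1,1,(330,381)),('p',1,1,(574,153)),('p',1,-1,(761,393))]}
o={'scene':4,'side':6,'wrist':8}
def res(v):
    r=[]
    for n in F:
        for e in F[n]['p']:
            P=np.array(e[0])/1000 if e[0]!='p' else np.array([e[1]*v[3],-.1+e[2]*v[3],.115])
            r.append((proj(cs[n],W(v,P))[0]-px(n,e[-1])-v[o[n]:o[n]+2])*(1.))
    return np.concatenate(r+[np.array(v[4:8])*.7,v[8:10]*.35])
s=least_squares(res,[.52,-.2,.14,.065]+[0]*6,loss='soft_l1',x_scale=[.1,.1,.1,.01]+[1]*6)
v=s.x; print(v.round(4)); print(res(v).round(1))
bp={'scene':px('scene',(221,63)),'side':px('side',(304,67)),'wrist':px('wrist',(481,393))}
for use in (['scene','side'],['scene','side','wrist'],['side','wrist'],['scene','wrist']):
    b=tri([cs[n] for n in use],[bp[n]-v[o[n]:o[n]+2] for n in use])
    d=b-W(v,(0,-.1,.05)); c,sn=np.cos(v[2]),np.sin(v[2]); d=np.array([c*d[0]+sn*d[1],-sn*d[0]+c*d[1],d[2]])
    print(use,'ball',b.round(4),'len',np.linalg.norm(d).round(4),'side',np.arcsin(d[1]/.14).round(3),'fore',np.arctan2(d[0],d[2]).round(3))
print('seat',W(v,(0,.085,.093)))
# no-offset wrist-only position
E
python3 fit2.py
python3 - <<'E'
import sys; sys.path.insert(0,'.')
from plan import *
p,Rq=cur()
o,pe,Re=rows(p,Rq,[.40,.18,.25],downR(0.2),12,arc=True,g=8.5); show(o)
E
```

```text
[ 0.5231 -0.2017  0.1429  0.0649 -0.4893 -0.8335 -0.0864 -0.2434 -2.2578
  0.8175]
[ 0.5 -0.6  0.4  1.  -0.6 -0.8  0.2 -0.6  0.   0.2  0.1  0.4 -0.1  0.4
 -1.2 -0.5 -0.6 -1.7 -0.6  1.1  0.5 -0.9 -0.2  2.   0.6 -0.1 -0.1 -0.1
 -0.2  0.3  0.5 -0.1 -0.  -0.2 -2.7 -0.5  0.2  0.6 -0.1  0.1  0.8 -0.1
 -0.3 -0.6 -0.1 -0.2 -0.8  0.3]
['scene', 'side'] ball [ 0.5083 -0.2673  0.1809] len 0.1382 side 0.268 fore -0.181
['scene', 'side', 'wrist'] ball [ 0.5095 -0.2673  0.1814] len 0.1384 side 0.268 fore -0.172
['side', 'wrist'] ball [ 0.5094 -0.2678  0.1822] len 0.139 side 0.263 fore -0.172
['scene', 'wrist'] ball [ 0.5109 -0.2666  0.1815] len 0.1384 side 0.271 fore -0.161
seat [ 0.51096728 -0.11753535  0.093     ]
[[[-3.9,0.0,0.0],[-0.09,-1.25,-3.97],8.5],
[[-4.0,0.0,0.0],[-0.09,-1.29,-3.91],8.5],
[[-3.9,0.0,0.0],[-0.09,-1.31,-3.84],8.5],
[[-3.9,0.0,0.0],[-0.09,-1.35,-3.77],8.5],
[[-3.9,0.0,0.0],[-0.1,-1.38,-3.7],8.5],
[[-4.0,0.0,0.0],[-0.09,-1.41,-3.62],8.5],
[[-3.9,0.0,0.0],[-0.09,-1.43,-3.57],8.5],
[[-3.9,0.0,0.0],[-0.09,-1.46,-3.49],8.5],
[[-4.0,0.0,0.0],[-0.09,-1.48,-3.42],8.5],
[[-3.9,0.0,0.0],[-0.09,-1.51,-3.35],8.5],
[[-3.9,0.0,0.0],[-0.09,-1.52,-3.28],8.5],
[[-3.9,0.0,0.0],[-0.09,-1.56,-3.21],8.5]]
```

{"op": "step_arm", "data": {"targets": [[[-4, 0, 0], [-0.1, -1.3, -4.0], 8.5], [[-4, 0, 0], [-0.1, -1.4, -4.0], 8.5], [[-4, 0, 0], [-0.1, -1.4, -4.0], 8.5], [[-4.5, 0, 0], [-0.1, -1.4, -4.0], 8.5], [[-4.5, 0, 0], [-0.1, -1.5, -4.0], 8.5], [[-4.5, 0, 0], [-0.1, -1.5, -4.0], 8.5], [[-4.5, 0, 0], [-0.1, -1.6, -3.8], 8.5], [[-4.5, 0, 0], [-0.1, -1.6, -3.8], 8.5], [[-4.5, 0, 0], [-0.1, -1.6, -3.6], 8.5], [[-4, 0, 0], [0, -1.2, -2.0], 8.5]]}}

```text
clock: 3.45
tcp_pos: [0.4275, 0.1256, 0.2484]
orientation: [0.532, 0.466, 0.532, -0.466]
wrist_force: [-0.0, 0.1, 0.9]
finger_gap: 0.0852
```

Run:
```python
from h import *
st=get_state(); im=read_camera('wrist'); cv2.imwrite('pics/w2.png',im[:,:,::-1]); print(st['clock'],st['tcp_pos'],st['qvel'].round(3),quat(st['orientation']).as_matrix().round(3))
np.savez('w2.npz',im=im,p=st['tcp_pos'],q=st['orientation'])
for l in ['copper_tube']: print(l,[(round(d['p'],2),[int(v) for v in d['extent']]) for d in find_in('wrist',l)[:2]])
```

```text
3.45 [0.42749532 0.12562036 0.24835314] [ 0.433 -0.15  -0.166 -0.017 -0.014 -0.256] [[ 0.     0.991  0.132]
 [ 0.     0.132 -0.991]
 [-1.     0.    -0.   ]]
copper_tube [(0.37, [237, 266, 95, 60])]
```

View pics/w2.png

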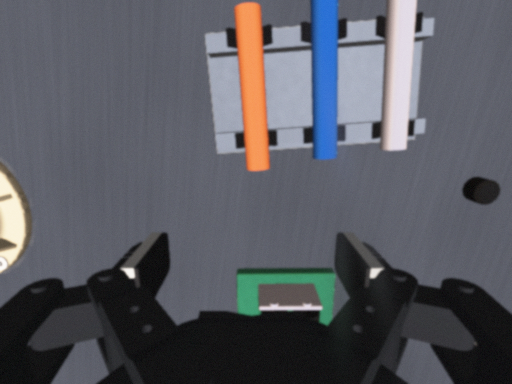

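```bash
cat > tube.py <<'E'
from h import *
from scipy.optimize import least_squares
t=np.linspace(0,2*np.pi,60)
def fitline(m):
    # axis endpoints of elongated mask in px: use minAreaRect
    c=cv2.findContours(m.astype(np.uint8),cv2.RETR_EXTERNAL,cv2.CHAIN_APPROX_NONE)[0]; c=max(c,key=cv2.contourArea)
    h=cv2.convexHull(c).astype(np.float32); return poly(h)
def poly(h):
    mm=cv2.moments(h); A=mm['m00']; th=.5*np.arctan2(2*mm['mu11'],mm['mu20']-mm['mu02'])
    return np.array([mm['m10']/A,mm['m01']/A]),th
def hull(c,v,L=.085,r=.014):
    x,y,z,a=v; dr=np.array([-np.sin(a),np.cos(a),0]); e=np.array([np.cos(a),np.sin(a),0]); C=r*(np.outer(np.cos(t),e)+np.outer(np.sin(t),[0,0,1]))
    P=np.concatenate([np.array([x,y,z])+s*L*dr+C for s in(-1,1)]); return cv2.convexHull(proj(c,P).astype(np.float32))
def omask(im,box=None):
    hsv=cv2.cvtColor(im,cv2.COLOR_RGB2HSV); m=((hsv[...,0]<16)&(hsv[...,1]>110)&(hsv[...,2]>50)).astype(np.uint8)
    if box is not None:
        b=np.zeros_like(m); x,y,w,h=box; b[y:y+h,x:x+w]=1; m&=b
    n,l,s,_=cv2.connectedComponentsWithStats(m); k=1+np.argmax(s[1:,4]); return l==k
def resf(v,obs):
    r=[]
    for c,(p,th),w in obs:
        p2,t2=poly(hull(c,v)); r+=list((p2-p)*w)+[np.sin(t2-th)*40*w]
    return np.array(r)
def fit(obs,x0,z=None):
    f=(lambda v:resf(v,obs)) if z is None else (lambda v:resf([v[0],v[1],z,v[2]],obs))
    if z is not None:x0=[x0[0],x0[1],x0[3]]
    s=least_squares(f,x0,x_scale=.05,diff_step=1e-4); return s.x,f(s.x)
E
python3 - <<'E'
from tube import *
st=get_state(); im=read_camera('wrist'); cv2.imwrite('pics/w3.png',im[:,:,::-1]); print(st['clock'],st['tcp_pos'],st['qvel'].round(3))
np.savez('w3.npz',im=im,p=st['tcp_pos'],q=st['orientation'])
m=omask(im,(150,0,200,240)); print(m.sum(),cv2.boundingRect(m.astype(np.uint8)),fitline(m))
ow=(cam('wrist',st),fitline(m),1)
O={'wrist':ow}
for n,b in(('scene',(300,150,100,40)),('side',(270,260,50,90))):
    i=np.load(f'm_{n}.npz')['im']; mm=omask(i,b); O[n]=(cam(n),fitline(mm),1); print(n,mm.sum(),cv2.boundingRect(mm.astype(np.uint8)))
x0=[.417,.214,.062,.15]
for u in (['wrist'],['wrist','scene'],['wrist','side'],['scene','side'],['wrist','scene','side']):
    o=[O[k] for k in u]
    if len(u)>1: x,r=fit(o,x0); print(u,x.round(4),r.round(2))
    x,r=fit(o,x0,.062); print(u,'z62',x.round(4),r.round(2))
E
```

```text
3.55 [0.42675315 0.12551148 0.24839102] [-0.047  0.016  0.02  -0.02  -0.022  0.021]
4214 (235, 2, 36, 169) (array([253.0959445 ,  84.56692129]), np.float64(1.5045002847565092))
scene 667 (316, 165, 66, 12)
side 858 (284, 267, 22, 71)
['wrist'] z62 [0.4172 0.2153 0.2051] [-0. -0.  0.]
['wrist', 'scene'] [0.4173 0.2154 0.0632 0.2052] [ 0.05 -0.19 -0.   -0.49 -0.05  0.02]
['wrist', 'scene'] z62 [0.4172 0.2155 0.2047] [-0.04 -0.2   0.02 -0.53  0.25  0.03]
['wrist', 'side'] [0.4171 0.2154 0.0616 0.2065] [-0.14  0.02 -0.06 -0.26 -0.02  0.04]
['wrist', 'side'] z62 [0.4171 0.2154 0.2065] [-0.14 -0.03 -0.06 -0.25 -0.14  0.04]
['scene', 'side'] [0.4164 0.2165 0.0629 0.2067] [-0.1  -0.13 -0.03 -0.11  0.08  0.01]
['scene', 'side'] z62 [0.4163 0.2162 0.2063] [-0.27  0.07 -0.01 -0.05  0.27  0.03]
['wrist', 'scene', 'side'] [0.417  0.2155 0.0623 0.2062] [-0.16 -0.23 -0.05 -0.51  0.14 -0.01 -0.25 -0.17  0.06]
['wrist', 'scene', 'side'] z62 [0.417  0.2155 0.2061] [-0.17 -0.21 -0.04 -0.54  0.21 -0.01 -0.25 -0.07  0.06]
```

View pics/w3.png

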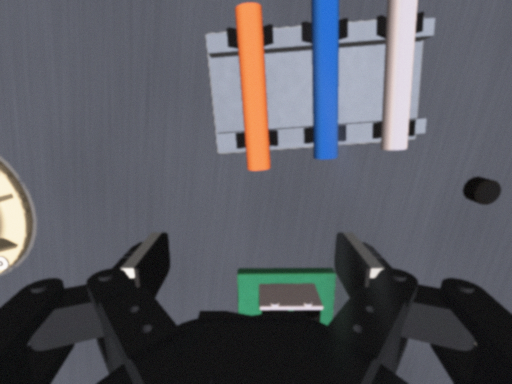

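Run:
```python
from plan import *
p,Rq=cur(); print(p)
o,pe,Re=rows(p,Rq,[.417,.2155,.13],downR(0.206),5,g=6.5); show(o); print(pe)
o,pe,Re=rows(pe,Re,[.417,.2155,.07],downR(0.206),4,g=6.5); show(o); print(pe)
```

```text
[0.42779146 0.12448635 0.24839601]
[[[-0.9,0.0,0.0],[2.37,0.02,-1.83],6.5],
[[-0.8,0.0,0.0],[2.36,0.05,-1.84],6.5],
[[-0.9,0.0,0.0],[2.37,0.08,-1.83],6.5],
[[-0.9,0.0,0.0],[2.37,0.1,-1.83],6.5],
[[-0.9,0.0,0.0],[2.37,0.13,-1.83],6.5]]
[0.41696481 0.2154921  0.12995641]
[[[0.0,0.0,0.0],[1.5,0.0,0.0],6.5],
[[0.0,0.0,0.0],[1.5,0.0,0.0],6.5],
[[0.0,0.0,0.0],[1.5,0.0,0.0],6.5],
[[0.0,0.0,0.0],[1.5,0.0,0.0],6.5]]
[0.41698746 0.2154687  0.06995642]
```

{"op": "step_arm", "data": {"targets": [[[-0.9, 0, 0], [2.4, 0, -1.8], 6.5], [[-0.8, 0, 0], [2.4, 0.05, -1.85], 6.5], [[-0.9, 0, 0], [2.4, 0.1, -1.85], 6.5], [[-0.9, 0, 0], [2.4, 0.1, -1.85], 6.5], [[-0.9, 0, 0], [2.4, 0.15, -1.8], 6.5], [[0, 0, 0], [2, 0, 0], 6.5], [[0, 0, 0], [1.5, 0, 0], 6.5], [[0, 0, 0], [0, 0, 0], 6.5], [[0, 0, 0], [0, 0, 0], 6.5], [[0, 0, 0], [0, 0, 0], 6.5]]}}

```text
clock: 4.6
tcp_pos: [0.4187, 0.215, 0.0942]
orientation: [0.549, 0.447, 0.548, -0.446]
wrist_force: [1.3, 0.5, 0.6]
finger_gap: 0.0649
```

Run:
```python
from plan import *
p,Rq=cur(); print(p, get_state()['finger_gap'])
im=read_camera('wrist'); cv2.imwrite('pics/w4.png',im[:,:,::-1])
o,pe,Re=rows(p,Rq,[.417,.2155,.0436],downR(0.206),4,g=6.5); show(o)
```

```text
[0.41865891 0.21501098 0.09418666] 0.06494234098572532
[[[0.0,0.0,0.0],[1.26,-0.04,-0.02],6.5],
[[0.0,0.0,-0.1],[1.27,-0.04,-0.02],6.5],
[[-0.1,0.0,0.0],[1.26,-0.04,-0.02],6.5],
[[0.0,0.0,0.0],[1.27,-0.04,-0.02],6.5]]
```

View pics/w4.png

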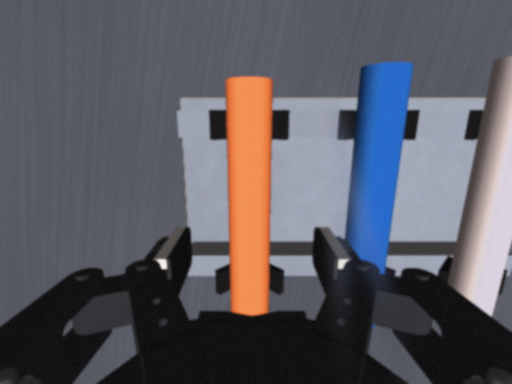

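Run:
```python
from tube import *
st=get_state();c=cam('wrist',st); v=[.417,.2155,.0623,.206]
print(cv2.boundingRect(hull(c,v)), proj(c,[st['tcp_pos'],v[:3]]))
```

```text
(224, 76, 49, 263) [[250.65598311 237.68738501]
 [248.67029124 216.6477408 ]]
```

{"op": "step_arm", "data": {"force": 50, "targets": [[[0, 0, 0], [1.3, -0.1, 0], 6.5], [[0, 0, 0], [1.3, -0.1, 0], 6.5], [[0, 0, 0], [1.3, 0, 0], 6.5], [[0, 0, 0], [1.1, 0, 0], 6.5], [[0, 0, 0], [0, 0, 0], 6.5], [[0, 0, 0], [0, 0, 0], 2], [[0, 0, 0], [0, 0, 0], 2], [[0, 0, 0], [0, 0, 0], 2], [[0, 0, 0], [0, 0, 0], 2], [[0, 0, 0], [0, 0, 0], 2]]}}

```text
clock: 5.65
tcp_pos: [0.4167, 0.2155, 0.0443]
orientation: [0.55, 0.447, 0.548, -0.445]
wrist_force: [2.8, -0.6, 5.1]
finger_gap: 0.0264
```

Run:
```python
from plan import *
st=get_state(); print(st['tcp_pos'],st['finger_gap'],st['wrist_force'],st['qvel'].round(3))
m=quat(st['orientation']).as_matrix(); print(np.arctan2(m[1,1],m[0,1]))
```

```text
[0.41669568 0.21548752 0.04425167] 0.02644906550568937 [ 2.7580629  -0.58428693  5.10577257] [ 0.     0.002  0.    -0.001 -0.     0.   ]
0.20669504092700097
```

{"op": "step_arm", "data": {"targets": [[[0, 0, 0], [-0.5, 0, 0], 2], [[0, 0, 0], [-1, 0, 0], 2], [[0, 0, 0], [-2, 0, 0], 2], [[0, 0, 0], [-3, 0, 0], 2], [[0, 0, 0], [-3, 0, 0], 2], [[0, 0, 0], [-3, 0, 0], 2], [[0, 0, 0], [-2, 0, 0], 2], [[0, 0, 0], [-1, 0, 0], 2], [[0, 0, 0], [-0.5, 0, 0], 2], [[0, 0, 0], [0, 0, 0], 2]]}}

```text
clock: 6.65
tcp_pos: [0.4149, 0.215, 0.203]
orientation: [0.549, 0.445, 0.549, -0.446]
wrist_force: [0.3, -0.6, -2.2]
finger_gap: 0.0264
```

Run:
```python
from plan import *
st=get_state(); print(st['tcp_pos'],st['finger_gap'],st['wrist_force'],st['qvel'].round(3))
im=read_camera('wrist'); cv2.imwrite('pics/w5.png',im[:,:,::-1])
p,Rq=cur()
o,pe,Re=rows(p,Rq,[.511,-.1175,.20],downR(.143),14,arc=True,g=2.); show(o)
```

```text
[0.41494013 0.2150392  0.20303823] 0.026351774916851565 [ 0.33838539 -0.60598225 -2.18699721] [-0.001  0.014 -0.023 -0.015  0.    -0.   ]
[[[0.3,0.0,0.0],[0.02,0.97,2.19],2.0],
[[0.2,0.0,0.0],[0.01,0.88,2.25],2.0],
[[0.3,0.0,0.0],[0.02,0.77,2.31],2.0],
[[0.2,0.0,0.0],[0.02,0.67,2.36],2.0],
[[0.3,0.0,0.0],[0.01,0.56,2.41],2.0],
[[0.3,0.0,0.0],[0.02,0.46,2.46],2.0],
[[0.2,0.0,0.0],[0.02,0.34,2.49],2.0],
[[0.3,0.0,0.1],[0.01,0.22,2.53],2.0],
[[0.3,0.0,0.0],[0.02,0.1,2.55],2.0],
[[0.2,0.0,0.0],[0.02,-0.01,2.58],2.0],
[[0.3,0.0,0.0],[0.02,-0.14,2.59],2.0],
[[0.2,0.0,0.0],[0.01,-0.26,2.61],2.0],
[[0.3,0.0,0.0],[0.02,-0.39,2.61],2.0],
[[0.3,0.0,0.0],[0.02,-0.51,2.61],2.0]]
```

View pics/w5.png

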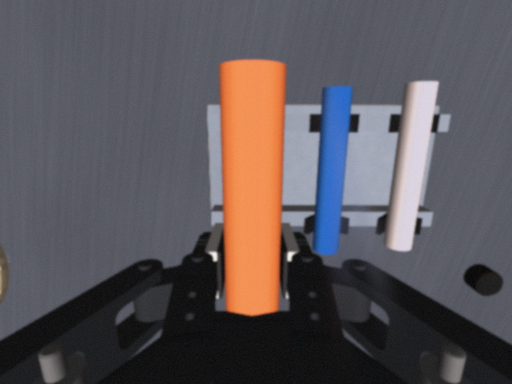

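{"op": "step_arm", "data": {"targets": [[[0.3, 0, 0], [0, 1.0, 2.2], 2], [[0.2, 0, 0], [0, 0.9, 2.25], 2], [[0.3, 0, 0], [0, 0.75, 2.3], 2], [[0.2, 0, 0], [0, 0.65, 2.35], 2], [[0.3, 0, 0], [0, 0.55, 2.4], 2], [[0.3, 0, 0], [0, 0.45, 2.45], 2], [[0.2, 0, 0], [0, 0.35, 2.5], 2], [[0.3, 0, 0], [0, 0.2, 2.55], 2], [[0.3, 0, 0], [0, 0.1, 2.55], 2], [[0.2, 0, 0], [0, 0, 2.6], 2]]}}

```text
clock: 7.7
tcp_pos: [0.5077, -0.0135, 0.2015]
orientation: [0.538, 0.458, 0.54, -0.459]
wrist_force: [0.6, 0.3, -2.3]
finger_gap: 0.0263
```

{"op": "step_arm", "data": {"targets": [[[0.3, 0, 0], [0, -0.15, 2.6], 2], [[0.2, 0, 0], [0, -0.25, 2.6], 2], [[0.3, 0, 0], [0, -0.4, 2.6], 2], [[0.3, 0, 0], [1, -0.5, 2.6], 2], [[0, 0, 0], [2, 0, 0], 2], [[0, 0, 0], [1, 0, 0], 2], [[0, 0, 0], [0, 0, 0], 2], [[0, 0, 0], [0, 0, 0], 2], [[0, 0, 0], [0, 0, 0], 2], [[0, 0, 0], [0, 0, 0], 2]]}}

```text
clock: 8.7
tcp_pos: [0.5121, -0.1171, 0.1641]
orientation: [0.535, 0.463, 0.534, -0.463]
wrist_force: [-0.3, -0.4, -2.0]
finger_gap: 0.0267
```

Run:
```python
from plan import *
from tube import *
st=get_state(); print(st['tcp_pos'],st['finger_gap'],st['wrist_force'],st['qvel'].round(3))
m=quat(st['orientation']).as_matrix(); print(np.arctan2(m[1,1],m[0,1]),m.round(3))
obs=[]
for n in('wrist','scene','side'):
    im=read_camera(n); cv2.imwrite(f'pics/{n}6.png',im[:,:,::-1]); np.savez(f'p6_{n}.npz',im=im,p=st['tcp_pos'],q=st['orientation'])
for n,k in (('wrist',1.5),('scene',1.5),('side',1.5)):
    pass
a=cv2.imread('pics/scene6.png')[90:235,90:280]; b=cv2.imread('pics/side6.png')[100:250,230:400]
cv2.imwrite('pics/ab6.png',np.hstack([cv2.resize(a,(400,305)),cv2.resize(b,(346,305))]))
```

```text
[ 0.51210171 -0.11709229  0.16410077] 0.026733316641376362 [-0.33497551 -0.39839542 -1.95512793] [-0.002 -0.    -0.001 -0.001 -0.     0.001]
0.1431137520914233 [[ 0.001  0.99   0.143]
 [-0.001  0.143 -0.99 ]
 [-1.     0.001  0.001]]
```

View pics/wrist6.png

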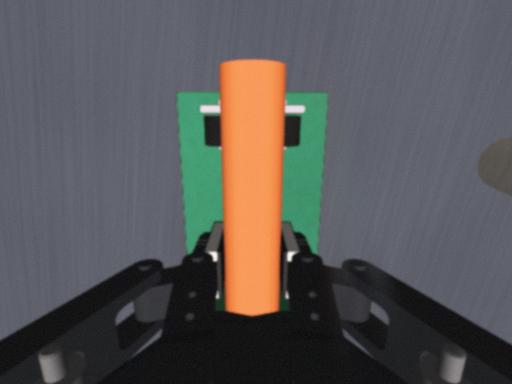

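View pics/ab6.png

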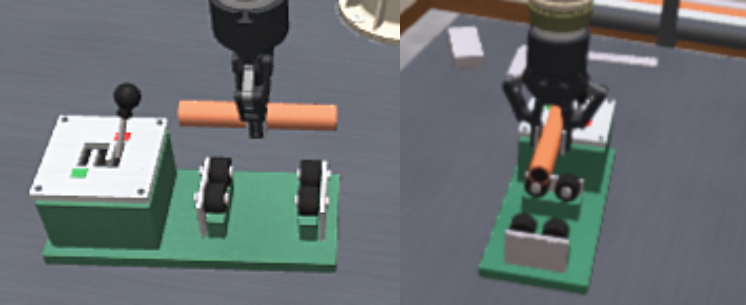

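Run:
```python
from plan import *
z=np.load('p6_wrist.npz'); c=cam('wrist',dict(tcp_pos=z['p'],orientation=z['q']))
im=z['im']; hsv=cv2.cvtColor(im,cv2.COLOR_RGB2HSV); m=(hsv[...,0]>65)&(hsv[...,0]<90)&(hsv[...,1]>120)
A=[];B=[]
for r in range(100,230,10):
    xs=np.where(m[r])[0]; A.append(onplane(c,(xs.min()-.5,r),.02)); B.append(onplane(c,(xs.max()+.5,r),.02))
A=np.array(A);B=np.array(B)
def ln(P): k=np.polyfit(P[:,1],P[:,0],1); return k
ka,kb=ln(A),ln(B); print('yaw',-np.arctan(ka[0]),-np.arctan(kb[0]))
y=-.117; xa,xb=np.polyval(ka,y),np.polyval(kb,y); print('width',(xb-xa)*np.cos(.143),'mid x at y',(xa+xb)/2)
# far edge
cols=[np.where(m[:,u])[0].min()-.5 for u in (185,190,195,310,315,320)]
P=np.array([onplane(c,(u,r),.02) for u,r in zip((185,190,195,310,315,320),cols)])
d=np.array([-np.sin(.143),np.cos(.143)]); print('seat along rel TCP', (P[:,:2]-z['p'][:2])@d-.09)
```

```text
yaw 0.1377010766327912 0.1485611990188676
width 0.14621450625825236 mid x at y 0.5128024105078236
seat along rel TCP [-0.00229988 -0.00229672 -0.00229356 -0.00222087 -0.00221771 -0.00221455]
```

{"op": "step_arm", "data": {"targets": [[[0, 0, 0], [1, 0, 0], 2], [[0, 0, 0], [1.5, 0, 0], 2], [[0, 0, 0], [1.5, 0, 0], 2], [[0, 0, 0], [1.5, 0, 0.05], 2], [[0, 0, 0], [1.5, 0, 0.05], 2], [[0, 0, 0], [0.8, 0, 0], 2], [[0, 0, 0], [0.4, 0, 0], 2], [[0, 0, 0], [0.2, 0, 0], 2], [[0, 0, 0], [0, 0, 0], 2], [[0, 0, 0], [0, 0, 0], 2]]}}

```text
clock: 9.85
tcp_pos: [0.5122, -0.1186, 0.0799]
orientation: [0.535, 0.463, 0.534, -0.463]
wrist_force: [0.4, -0.2, -2.9]
finger_gap: 0.0264
```

Run:
```python
from plan import *
st=get_state(); print(st['tcp_pos'],st['wrist_force'],st['qvel'].round(3))
im=read_camera('side'); cv2.imwrite('pics/side7.png',cv2.resize(im[110:250,240:380,::-1],(560,560),interpolation=cv2.INTER_CUBIC))
```

```text
[ 0.51216341 -0.11855284  0.07989806] [ 0.42138478 -0.18894447 -2.94768508] [-0.    -0.001  0.003 -0.001  0.001  0.001]
```

View pics/side7.png

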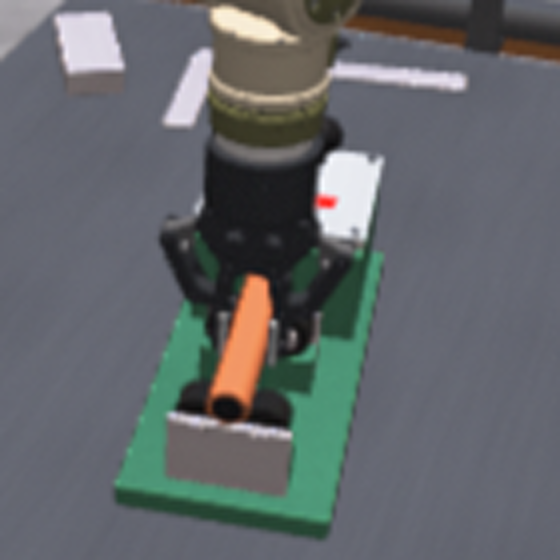

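{"op": "step_arm", "data": {"targets": [[[0, 0, 0], [0.1, 0, 0], 2], [[0, 0, 0], [0.1, 0, 0], 2], [[0, 0, 0], [0.1, 0, 0], 2], [[0, 0, 0], [0.05, 0, 0], 2], [[0, 0, 0], [0, 0, 0], 2], [[0, 0, 0], [0, 0, 0], 2], [[0, 0, 0], [0, 0, 0], 2], [[0, 0, 0], [0, 0, 0], 2], [[0, 0, 0], [0, 0, 0], 2], [[0, 0, 0], [0, 0, 0], 2]]}}

```text
clock: 10.9
tcp_pos: [0.5121, -0.1185, 0.0761]
orientation: [0.535, 0.463, 0.534, -0.463]
wrist_force: [1.8, 1.3, 0.8]
finger_gap: 0.0268
```

{"op": "step_arm", "data": {"targets": [[[0, 0, 0], [0.05, 0, 0], 2], [[0, 0, 0], [0, 0, 0], 2], [[0, 0, 0], [0, 0, 0], 3], [[0, 0, 0], [0, 0, 0], 4], [[0, 0, 0], [0, 0, 0], 5.5], [[0, 0, 0], [0, 0, 0], 5.5], [[0, 0, 0], [0, 0, 0], 5.5], [[0, 0, 0], [0, 0, 0], 5.5], [[0, 0, 0], [0, 0, 0], 5.5], [[0, 0, 0], [0, 0, 0], 5.5]]}}

```text
clock: 11.9
tcp_pos: [0.5116, -0.1184, 0.0753]
orientation: [0.534, 0.463, 0.534, -0.463]
wrist_force: [0.0, -0.2, 0.1]
finger_gap: 0.055
```

Run:
```python
from plan import *
st=get_state(); print(st['tcp_pos'],st['wrist_force'],st['finger_gap'])
im=read_camera('wrist'); cv2.imwrite('pics/w8.png',im[:,:,::-1])
```

```text
[ 0.51164905 -0.11836083  0.07527648] [ 0.04298767 -0.21884227  0.14522214] 0.05504269989998202
```

View pics/w8.png

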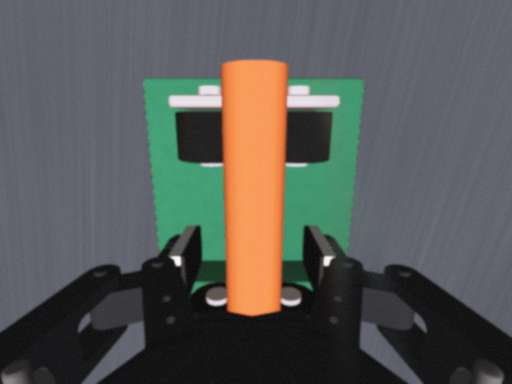

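{"op": "step_arm", "data": {"targets": [[[0, 0, 0], [-0.5, 0, 0], 5.5], [[0, 0, 0], [-1, 0, 0], 5.5], [[0, 0, 0], [-2, 0, 0], 5.5], [[0, 0, 0], [-3, 0, 0], 5.5], [[0, 0, 0], [-3, 0, 0], 5.5], [[0, 0, 0], [-3, 0, 0], 5.5], [[0, 0, 0], [-3, 0, 0], 5.5], [[0, 0, 0], [-1.5, 0, 0], 5.5], [[0, 0, 0], [0, 0, 0], 5.5], [[0, 0, 0], [0, 0, 0], 5.5]]}}

```text
clock: 12.95
tcp_pos: [0.5117, -0.1184, 0.2455]
orientation: [0.535, 0.463, 0.534, -0.463]
wrist_force: [-0.3, 0.3, -0.3]
finger_gap: 0.0551
```

Run:
```python
from plan import *
from tube import *
st=get_state(); print(st['tcp_pos'],st['finger_gap'])
O=[]
ims={}
for n in('wrist','scene','side'):
    im=read_camera(n); ims[n]=im; cv2.imwrite(f'pics/{n}9.png',im[:,:,::-1])
for n,b in(('wrist',(150,0,220,384)),('scene',(150,120,130,90)),('side',(255,160,110,100))):
    m=omask(ims[n],b); print(n,m.sum(),cv2.boundingRect(m.astype(np.uint8)))
    O.append((cam(n,st),fitline(m),1))
v0=np.array([.512,-.1185,.093,.143])
for u in (O[:1],):print(fit(u,v0,.093))
for u in (O,O[1:]): x,r=fit(u,v0); print(x.round(4),r.round(2))
p,Rq=cur()
o,pe,Re=rows(p,Rq,[.509,-.266,.235],downR(.143),6,g=8.0); show(o)
```

```text
[ 0.51172111 -0.11837127  0.2455469 ] 0.05505503464231709
wrist 4238 (238, 95, 30, 162)
scene 765 (179, 165, 70, 14)
side 414 (291, 175, 21, 40)
(array([ 0.51306895, -0.11873323,  0.1411108 ]), array([-2.33564191e-06,  6.62848777e-07,  1.26375559e-06]))
[ 0.5129 -0.1182  0.0956  0.1383] [-0.09 -0.14  0.11 -0.57 -0.42  0.04 -0.56  0.34 -0.07]
[ 0.5124 -0.1176  0.0956  0.1374] [-0.31 -0.51  0.06 -0.46  0.5  -0.03]
[[[0.0,0.0,0.0],[0.15,-0.38,2.44],8.0],
[[0.0,0.0,0.0],[0.15,-0.38,2.43],8.0],
[[0.0,0.0,0.1],[0.14,-0.38,2.44],8.0],
[[0.0,0.0,0.0],[0.15,-0.38,2.44],8.0],
[[0.0,-0.1,0.0],[0.15,-0.39,2.43],8.0],
[[0.0,0.0,0.0],[0.15,-0.38,2.44],8.0]]
```

View pics/wrist9.png

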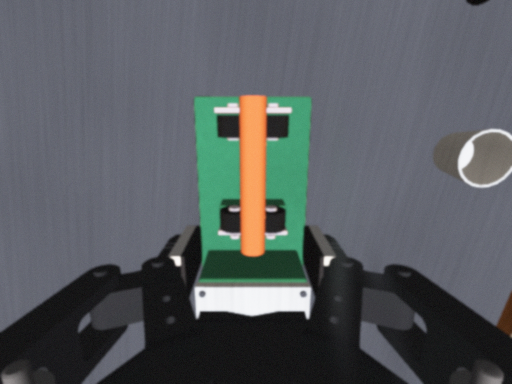

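View pics/scene9.png

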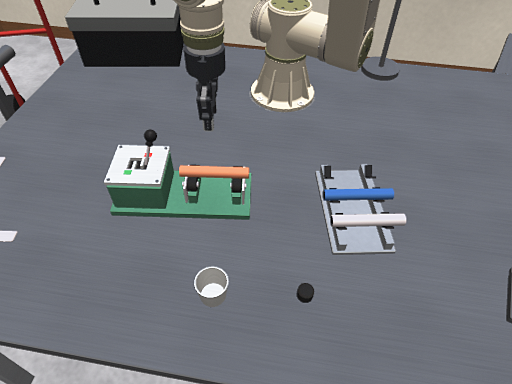

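{"op": "step_arm", "data": {"targets": [[[0, 0, 0], [0, -0.2, 1.2], 7], [[0, 0, 0], [0.1, -0.4, 2.4], 7], [[0, 0, 0], [0.1, -0.4, 2.4], 7], [[0, 0, 0], [0.2, -0.4, 2.4], 7], [[0, 0, 0], [0.2, -0.4, 2.5], 7], [[0, 0, 0], [0.2, -0.4, 2.4], 7], [[0, 0, 0], [0.2, -0.1, 1.3], 7], [[0, 0, 0], [0, 0, 0], 7], [[0, 0, 0], [0, 0, 0], 7], [[0, 0, 0], [0, 0, 0], 7]]}}

```text
clock: 14.1
tcp_pos: [0.5095, -0.2652, 0.2353]
orientation: [0.534, 0.463, 0.535, -0.463]
wrist_force: [-0.1, -0.7, -0.0]
finger_gap: 0.07
```

Run:
```python
from plan import *
st=get_state(); print(st['tcp_pos'],st['finger_gap'])
im=read_camera('wrist'); cv2.imwrite('pics/w10.png',im[:,:,::-1])
print([(round(d['p'],2),d['extent']) for d in find_in('wrist','ball')[:2]])
c=cam('wrist',st); print(proj(c,[[.5095,-.2673,.182],[.5083,-.2644,.182],st['tcp_pos']]))
```

```text
[ 0.50951991 -0.2652      0.23530698] 0.07003061367554209
[(0.78, [229.5, 191.3, 38.9, 36.7])]
[[250.56546225 210.1918292 ]
 [249.51563361 206.28807238]
 [250.59232986 237.75035422]]
```

View pics/w10.png

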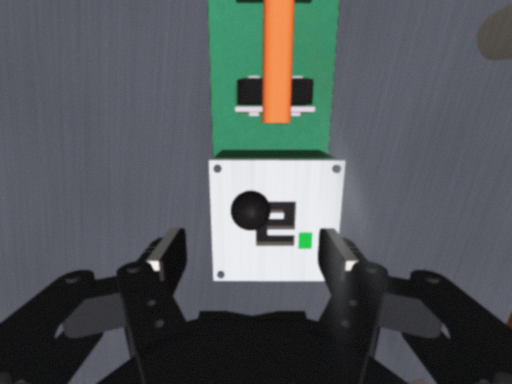

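{"op": "step_arm", "data": {"force": 35, "targets": [[[0, 0, 0], [1.5, 0, 0.1], 7], [[0, 0, 0], [2, 0, 0.1], 7], [[0, 0, 0], [2, 0, 0], 7], [[0, 0, 0], [1.2, 0, 0], 7], [[0, 0, 0], [0.5, 0, 0], 6], [[0, 0, 0], [0, 0, 0], 4], [[0, 0, 0], [0, 0, 0], 2.5], [[0, 0, 0], [0, 0, 0], 2], [[0, 0, 0], [0, 0, 0], 2], [[0, 0, 0], [0, 0, 0], 2]]}}

```text
clock: 15.2
tcp_pos: [0.5102, -0.2683, 0.1644]
orientation: [0.535, 0.463, 0.534, -0.463]
wrist_force: [-2.2, 1.4, 5.7]
finger_gap: 0.028
```

Run:
```python
from plan import *
st=get_state(); print(st['tcp_pos'],st['finger_gap'],st['wrist_force'])
im=read_camera('wrist'); cv2.imwrite('pics/w11.png',im[:,:,::-1])
```

```text
[ 0.51021826 -0.26834734  0.16437931] 0.02804288830547938 [-2.16422732  1.43875508  5.70520228]
```

View pics/w11.png

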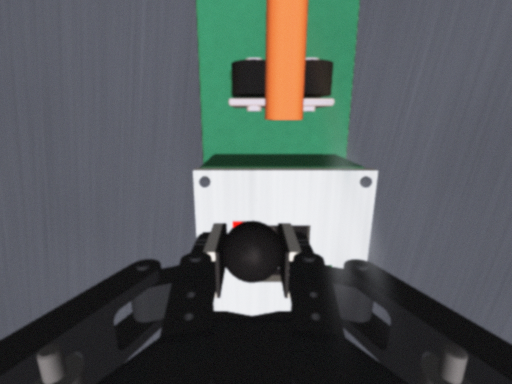

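{"op": "step_arm", "data": {"targets": [[[0, 0, 0], [-0.1, 0.8, 0], 2], [[0, 0, 0], [-0.1, 0.8, 0], 2], [[0, 0, 0], [0, 0.8, 0], 2], [[0, 0, 0], [0, 0.8, 0], 2], [[0, 0, 0], [0.1, 0.8, 0], 2], [[0, 0, 0], [0.1, 0.8, 0], 2], [[0, 0, 0], [0.15, 0.7, 0], 2], [[0, 0, 0], [0, 0, 0], 2], [[0, 0, 0], [0, 0, 0], 2], [[0, 0, 0], [0, 0, 0], 2]]}}

```text
clock: 16.25
tcp_pos: [0.5644, -0.2605, 0.1621]
orientation: [0.534, 0.463, 0.534, -0.463]
wrist_force: [-2.5, -0.5, 3.4]
finger_gap: 0.0278
```

```bash
cat > lev.py <<'E'
from plan import *
import sys
def lev(n):
    st=get_state(); a=.1425; piv=np.array([.5385,-.3012,.05])
    b=st['tcp_pos']+quat(st['orientation']).apply([-.0187,0,0])-piv; c,s=np.cos(a),np.sin(a)
    d=np.array([c*b[0]+s*b[1],-s*b[0]+c*b[1],b[2]])
    print('tcp',st['tcp_pos'].round(4),'F',st['wrist_force'].round(1),'gap',round(st['finger_gap'],4),'rel mm',(d*1000).round(1),'len',np.linalg.norm(d).round(4),'side',np.arcsin(d[1]/.14).round(3),'fore',np.arctan2(d[0],d[2]).round(3))
    im=read_camera('wrist'); cv2.imwrite(f'pics/{n}.png',im[:,:,::-1])
    a=read_camera('scene')[110:220,90:260,::-1]; b=read_camera('side')[120:230,250:360,::-1]
    cv2.imwrite(f'pics/{n}_ab.png',np.hstack([cv2.resize(a,None,fx=2.8,fy=2.8,interpolation=cv2.INTER_CUBIC),cv2.resize(b,None,fx=2.8,fy=2.8,interpolation=cv2.INTER_CUBIC)]))
lev(sys.argv[1])
E
python3 lev.py l1
```

```text
tcp [ 0.5644 -0.2605  0.1621] F [-2.5 -0.5  3.4] gap 0.0278 rel mm [ 31.4  36.6 130.8] len 0.1394 side 0.265 fore 0.236
```

View pics/l1.png

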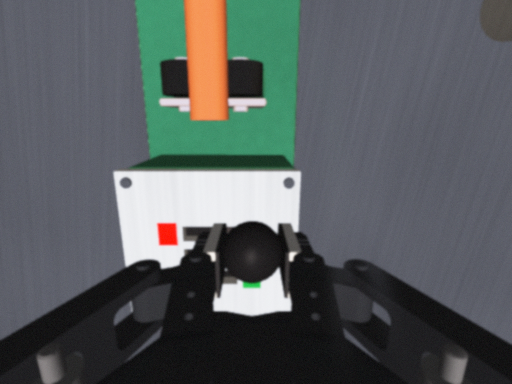

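View pics/l1_ab.png

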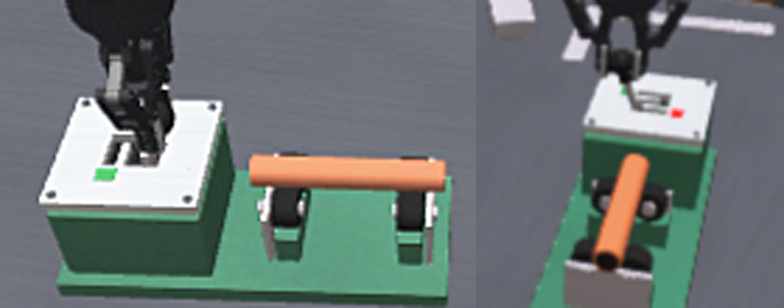

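{"op": "step_arm", "data": {"targets": [[[0, 0, 0], [-0.15, 0, 0.7], 2], [[0, 0, 0], [-0.15, 0.05, 0.75], 2], [[0, 0, 0], [-0.1, 0, 0.75], 2], [[0, 0, 0], [-0.1, 0.05, 0.75], 2], [[0, 0, 0], [0, 0, 0.75], 2], [[0, 0, 0], [0, 0, 0], 2], [[0, 0, 0], [0, 0, 0], 2], [[0, 0, 0], [0, 0, 0], 2], [[0, 0, 0], [0, 0, 0], 2], [[0, 0, 0], [0, 0, 0], 2]]}}

```text
clock: 17.4
tcp_pos: [0.571, -0.2969, 0.1669]
orientation: [0.535, 0.463, 0.534, -0.463]
wrist_force: [2.5, 0.6, 1.6]
finger_gap: 0.0281
```

```bash
python3 lev.py l2
```

```text
tcp [ 0.571  -0.2969  0.1669] F [2.5 0.6 1.6] gap 0.0281 rel mm [ 32.8  -0.4 135.6] len 0.1395 side -0.003 fore 0.237
```

View pics/l2.png

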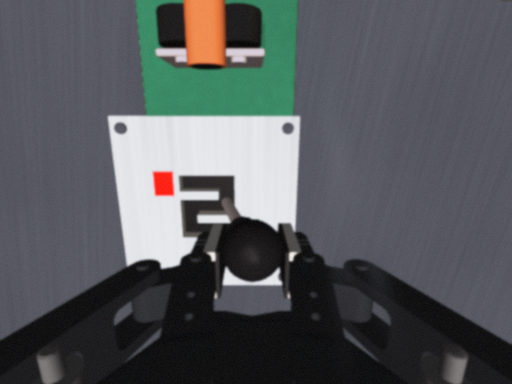

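View pics/l2_ab.png

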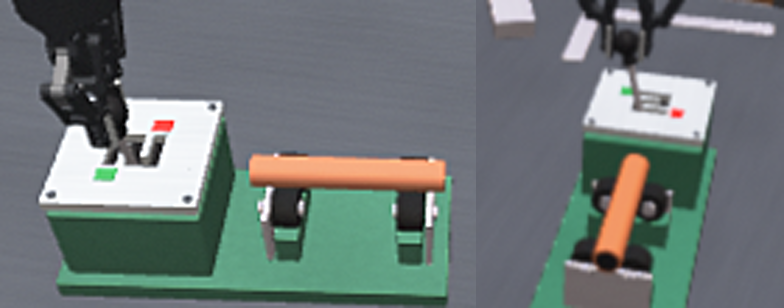

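{"op": "step_arm", "data": {"targets": [[[0, 0, 0], [-0.2, -0.8, 0], 2], [[0, 0, 0], [-0.1, -0.8, 0], 2], [[0, 0, 0], [-0.1, -0.8, 0], 2], [[0, 0, 0], [0, -0.8, 0], 2], [[0, 0, 0], [0, -0.8, 0], 2], [[0, 0, 0], [0.1, -0.8, 0], 2], [[0, 0, 0], [0.1, -0.8, 0], 2], [[0, 0, 0], [0.2, -0.85, 0], 2], [[0, 0, 0], [0, 0, 0], 2], [[0, 0, 0], [0, 0, 0], 2]]}}

```text
clock: 18.55
tcp_pos: [0.5066, -0.3067, 0.1682]
orientation: [0.535, 0.463, 0.533, -0.464]
wrist_force: [-0.9, -0.0, 8.6]
finger_gap: 0.0276
```

```bash
python3 lev.py l3
```

```text
tcp [ 0.5066 -0.3067  0.1682] F [-0.9 -0.   8.6] gap 0.0276 rel mm [-32.4  -0.8 136.9] len 0.1407 side -0.006 fore -0.232
```

View pics/l3.png

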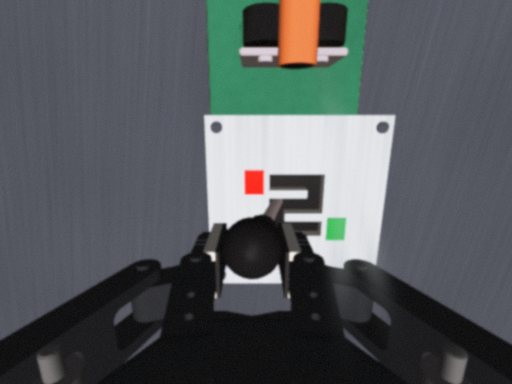

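View pics/l3_ab.png

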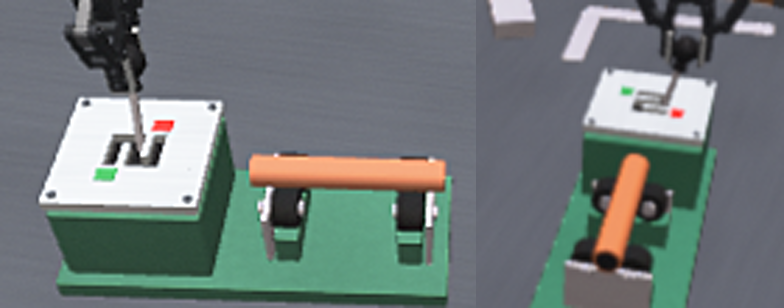

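{"op": "step_arm", "data": {"targets": [[[0, 0, 0], [0.05, 0, 0.75], 2], [[0, 0, 0], [0.1, 0, 0.8], 2], [[0, 0, 0], [0.1, 0.05, 0.8], 2], [[0, 0, 0], [0.15, 0, 0.8], 2], [[0, 0, 0], [0.2, 0.05, 0.75], 2], [[0, 0, 0], [0, 0, 0], 2], [[0, 0, 0], [0, 0, 0], 2], [[0, 0, 0], [0, 0, 0], 2], [[0, 0, 0], [0, 0, 0], 2], [[0, 0, 0], [0, 0, 0], 2]]}}

```text
clock: 19.7
tcp_pos: [0.5126, -0.3453, 0.1616]
orientation: [0.534, 0.463, 0.534, -0.464]
wrist_force: [-1.1, -1.4, 7.1]
finger_gap: 0.0279
```

```bash
python3 lev.py l4
```

```text
tcp [ 0.5126 -0.3453  0.1616] F [-1.1 -1.4  7.1] gap 0.0279 rel mm [-31.9 -39.9 130.3] len 0.14 side -0.289 fore -0.24
```

View pics/l4.png

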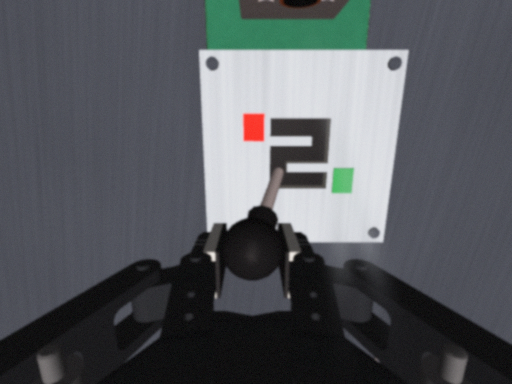

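View pics/l4_ab.png

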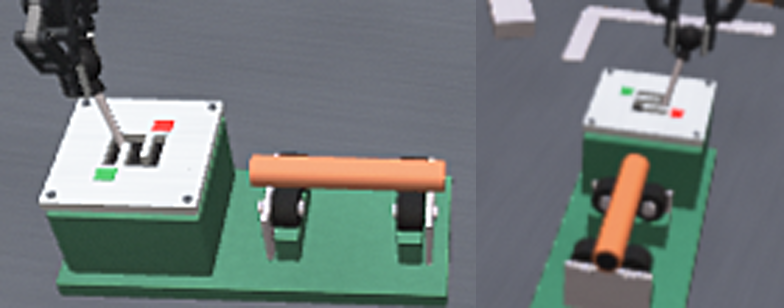

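{"op": "step_arm", "data": {"targets": [[[0, 0, 0], [-0.15, 0.8, 0.05], 2], [[0, 0, 0], [-0.1, 0.8, 0], 2], [[0, 0, 0], [-0.1, 0.8, 0], 2], [[0, 0, 0], [0, 0.8, 0], 2], [[0, 0, 0], [0, 0.8, 0], 2], [[0, 0, 0], [0.1, 0.8, 0], 2], [[0, 0, 0], [0.1, 0.8, 0], 2], [[0, 0, 0], [0.2, 0.8, 0], 2], [[0, 0, 0], [0, 0, 0], 2], [[0, 0, 0], [0, 0, 0], 2]]}}

```text
clock: 20.85
tcp_pos: [0.5763, -0.3364, 0.1602]
orientation: [0.534, 0.463, 0.534, -0.464]
wrist_force: [0.5, -2.6, 3.1]
finger_gap: 0.0279
```

```bash
python3 lev.py l5
```

```text
tcp [ 0.5763 -0.3364  0.1602] F [ 0.5 -2.6  3.1] gap 0.0279 rel mm [ 32.4 -40.2 128.9] len 0.1389 side -0.291 fore 0.246
```

View pics/l5.png

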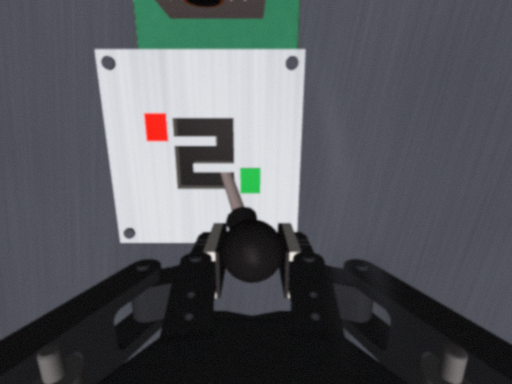

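View pics/l5_ab.png

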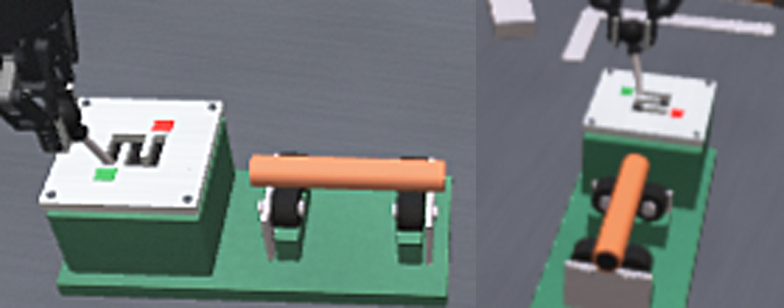

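Lever at the green end (stem at the slot's end beside the green tile, px (226,175)). Now open and lift straight off.

{"op": "step_arm", "data": {"targets": [[[0, 0, 0], [0, 0, 0], 3], [[0, 0, 0], [0, 0, 0], 4], [[0, 0, 0], [0, 0, 0], 6], [[0, 0, 0], [0, 0, 0], 7], [[0, 0, 0], [0, 0, 0], 7], [[0, 0, 0], [-0.5, 0, 0], 7], [[0, 0, 0], [-2, 0, 0], 7], [[0, 0, 0], [-3, 0, 0], 7], [[0, 0, 0], [-3, 0, 0], 7], [[0, 0, 0], [-2, 0, 0], 7]]}}

```text
clock: 22.0
tcp_pos: [0.5771, -0.3361, 0.2683]
orientation: [0.535, 0.463, 0.533, -0.463]
wrist_force: [0.7, -0.2, 0.1]
finger_gap: 0.0702
```

{"op": "step_arm", "data": {"targets": [[[0, 0, 0], [0, -1, -1], 7], [[0, 0, 0], [0, -2, -2], 7], [[0, 0, 0], [0, -2, -2], 7], [[0, 0, 0], [0, -2, -2], 7], [[0, 0, 0], [0, -1, -1], 7], [[0, 0, 0], [0, 0, 0], 7], [[0, 0, 0], [0, 0, 0], 7], [[0, 0, 0], [0, 0, 0], 7], [[0, 0, 0], [0, 0, 0], 7], [[0, 0, 0], [0, 0, 0], 7]]}}

```text
clock: 23.0
tcp_pos: [0.4865, -0.2684, 0.2649]
orientation: [0.534, 0.463, 0.534, -0.463]
wrist_force: [0.4, -0.4, -0.9]
finger_gap: 0.0697
```

```bash
python3 lev.py l6
python3 - <<'E'
from tube import *
st=get_state(); O=[]
for n,b in(('scene',(150,120,130,90)),('side',(255,160,110,100))):
    im=read_camera(n); cv2.imwrite(f'pics/{n}_end.png',im[:,:,::-1]); m=omask(im,b); O.append((cam(n),fitline(m),1))
    print(n,[ (l,[int(v) for v in d['extent']]) for l in ['ball','rubber_cap','paste_tin','blue_tube','steel_tube'] for d in find_in(n,l)[:1]])
x,r=fit(O,[.512,-.1185,.093,.143]); print(x.round(4),r.round(2))
E
```

```text
tcp [ 0.4865 -0.2684  0.2649] F [ 0.4 -0.4 -0.9] gap 0.0697 rel mm [-46.8  39.9 233.6] len 0.2415 side 0.289 fore -0.198
scene [('ball', [106, 146, 23, 25]), ('rubber_cap', [299, 284, 11, 14]), ('paste_tin', [194, 266, 34, 39]), ('blue_tube', [323, 186, 72, 13]), ('steel_tube', [331, 214, 74, 14])]
side [('rubber_cap', [179, 243, 17, 15]), ('paste_tin', [196, 186, 21, 27]), ('blue_tube', [243, 263, 25, 73]), ('steel_tube', [204, 261, 33, 66])]
[ 0.5124 -0.118   0.0954  0.1372] [-0.31 -0.51  0.15 -0.47  0.5  -0.06]
```

View pics/l6.png

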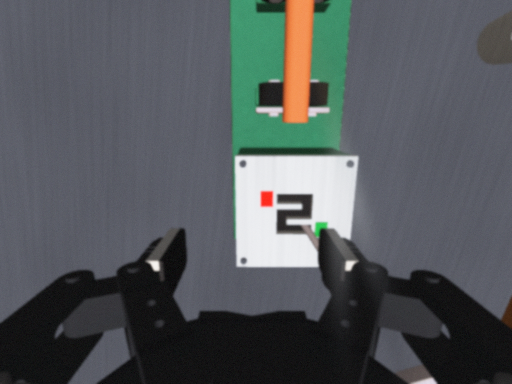

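View pics/l6_ab.png

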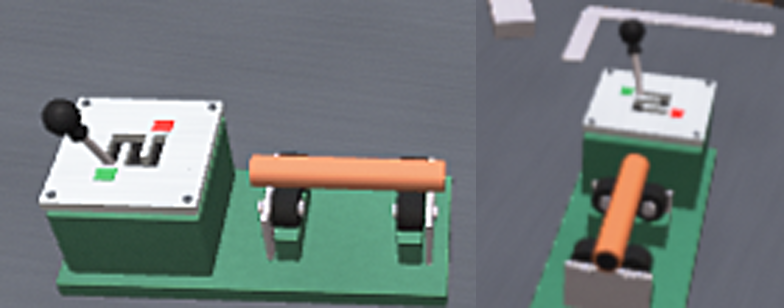

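View pics/scene_end.png

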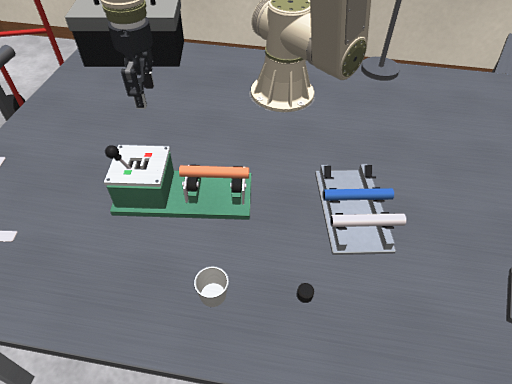

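Run:
```python
from h import *
b=tri([cam('scene'),cam('side')],[(112-(-.49)-.2,151.6+.83),(305.6,131.6)])
d=b-np.array([.5385,-.3012,.05]);c,s=np.cos(.1425),np.sin(.1425);d=np.array([c*d[0]+s*d[1],-s*d[0]+c*d[1],d[2]])
print(b,np.linalg.norm(d),'side',np.arcsin(d[1]/.14),'fore',np.arctan2(d[0],d[2]))
st=get_state(); print(st['clock'],abs(st['qvel']).max())
if np.arctan2(d[0],d[2])>.2 and d[1]<-.03: hand_in()
```

```text
[ 0.5740983  -0.33360589  0.17671416] 0.13555020830350856 side -0.2684486243663139 fore 0.23721464988376917
23.75 0.0018422043190375827
the job is handed in; nothing more can be done
```

I took the copper tube from the rack, lowered it onto both roller pairs and let go. Then I moved the gate lever lane by lane from the red end to the green end, released it and handed the job in at about 24 s. The hand-in gives no verdict.

- **Tube:** right after release, the wrist camera put it within about 2 mm of the estimated seat across and along, and within 0.01 rad of the rotator's direction. This assumed the nominal height of 93 mm. A last check with the two fixed cameras gave nearly the same position. It read the height 2.4 mm above nominal, inside the 6 mm limit. I put that down to camera calibration, since the tube looked seated on both pairs.
- **Lever:** triangulated after release at about fore +0.24 and side −0.27, against limits of +0.18 and −0.20. The ball-to-pivot length came out at 135.6 mm instead of 140 mm, so that reading is a few millimetres off. The last gripper pose before release gave fore +0.246 and side −0.291, and the pictures show the stem at the green end.
- **Rest of the bench:** the blue and steel tubes, the cap and the tin look unmoved in the final scene picture. I compared them with the first picture only by eye. The arm was clear of everything and still.

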